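Load the mask bowl into the UV steriliser

TASK

Put the green mask bowl into the UV steriliser: pull the steriliser's bottom-hinged door all the way down, set the bowl in upright so that it stands wholly inside the chamber while the door is still down, then push the door back up until it is fully shut. Leave the other things on the desk where they are.

Things in the scene. Friction and masses are not known exactly. Their poses are not given: they have to be found in the camera images.
- uv_steriliser: White UV steriliser box, fixed on the desk, its door looking roughly to the robot's left; 220 (x) x 300 (y) x 170 mm. Origin: centre of its underside, at desk height; its own -x is the front with the door, +z up. The roof (z 164 to 170 mm) reaches forward to x = -90. A timer knob, not needed, sticks out of the front at y = -120, z = 100 mm to x = -106
- chamber_mouth (a point): Middle of the chamber floor's front edge, in the steriliser's frame (-90, 27, 16) mm. The chamber behind it runs back 194 mm to x = 104, between walls at y = -90 and y = 144, and is 148 mm high
- uv_steriliser_door (a joint): Hinge of the flat glass door at its lower edge. 0: shut, upright. 1.35 rad: down on its stop, free edge about 50 mm above the desk, inner face a ramp falling 13 degrees towards the chamber. Stiff hinge: the door stays wherever it is left; moving it takes 2 to 4 N at the free edge. No latch
- hinge (a point): Middle of the door's hinge line, which runs along the steriliser's y axis, in its frame (-91.5, 30, 18) mm; fixed. The door is 5 mm thick, 236 mm wide (y = -88 to 148), 148 mm from hinge to free edge; shut, its outer face is at x = -96, its top edge at z = 166 mm, flush with the box: no gap to reach behind
- door_edge (a point): Middle of the door's free edge (its top edge when shut), midway through its thickness; moves with the door
- handle_ledge (a point): Centre of the top face (as shut) of the door's handle: a solid ledge 80 mm long, 8 mm high, sticking 14 mm out of the outer face, no gap behind it, its top face 8 mm below the free edge; moves with the door. Finger friction on it is about 0.6: pressed down with some 10 N and drawn outward, it brings the shut door along
- mask_bowl: Green mask bowl, open at the top, 104 mm across the rim, 60 mm across the foot, 48 mm high, about 70 g; it stands on the desk to the left of the steriliser. Its wall leans outward and is some 5 to 10 mm thick. Origin: centre of its underside; z up
- cotton_buds: Round clear pot of cotton buds, 77 mm across, 80 mm high, loose, to be left alone; origin: centre of its underside
- white_jar: White screw-top jar, 70 mm across, 82 mm high, loose, to be left alone; origin: centre of its underside
- tape_roll: Roll of beige tape lying flat, 98 mm across, 25 mm high, loose, to be left alone; origin: centre of its underside
- polish_1: Dark red nail-polish bottle, 26 mm square, 76 mm high, loose, to be left alone; origin: centre of its underside
- polish_2: Pink nail-polish bottle with white cap, 26 mm square, 76 mm high, loose, to be left alone; origin: centre of its underside
- polish_3: Blue nail-polish bottle, 26 mm square, 76 mm high, loose, to be left alone; origin: centre of its underside

How it is judged:
On the way, in this order (a step that is already met when the one before it is completed fails the run):
1. the door is all the way down (value of joint uv_steriliser_door above 1.25 rad), for 0.2 s.
2. the bowl stands upright wholly inside the chamber while the door is still down (value of joint uv_steriliser_door above 1.1 rad and x of mask_bowl in the frame of uv_steriliser between -0.038 and 0.06 m and y of mask_bowl in the frame of uv_steriliser between -0.06 and 0.11 m and z of mask_bowl in the frame of uv_steriliser between 0 and 0.035 m and angle between mask_bowl's own z axis and vertical below 0.15 rad and linear speed of mask_bowl below 0.03 m/s), for 0.2 s.
At the end, for the whole second after the job is handed in: The door is shut (within 0.05 rad) and the bowl stands still and upright (within 0.15 rad) on the chamber floor, its whole rim behind the front plane (its centre at least 52 mm behind it) (value of joint uv_steriliser_door below 0.05 rad and x of mask_bowl in the frame of uv_steriliser between -0.038 and 0.06 m and y of mask_bowl in the frame of uv_steriliser between -0.06 and 0.11 m and z of mask_bowl in the frame of uv_steriliser between 0 and 0.035 m and angle between mask_bowl's own z axis and vertical below 0.15 rad and linear speed of mask_bowl below 0.02 m/s); the robot touches nothing.
It fails at once if the bowl is tipped over (more than 0.8 rad) (angle between mask_bowl's own z axis and vertical above 0.8 rad).
It fails at once if another loose thing on the desk is shifted by more than 30 mm or knocked over (distance of any of cotton_buds, white_jar, tape_roll, polish_1, polish_2, polish_3 from where it was at the start of the episode above 0.03 m or angle between any of cotton_buds, white_jar, tape_roll, polish_1, polish_2, polish_3's own z axis and vertical above 0.7 rad).
It also fails if it takes over 72 s, if anything falls off the work surface, if the arm or the gripper's body presses on something with over 40 N, if the wrist force passes 120 N, or if a joint passes its speed limit or range.

ROBOT

A 7-joint arm with a two-finger parallel gripper is mounted at the origin on the work surface; the furniture and walls round the work are solid. World frame = base frame: x ahead of the robot, y to its left, z up, the work surface at z = 0. Lengths are in m, angles in rad, forces in N, time in s.
With the tool pointing down it reaches from about 0.35 to 0.9 m from the base axis. Payload 7.2 kg.
Tool frame: the origin (TCP) lies at the very end of the fingers, on their centre line; the grasp point (between the pads) lies 19 mm behind it; z points along the fingers, y is the line along which they close (so a half turn about z gives the same grasp; the last joint's range is limited). The gripper opens to 88 mm and grips with 3 to 60 N. Pads are 20 mm wide; open, the fingers measure 115 mm over their backs; the gripper's body (75 mm by 178 mm) begins 61 mm behind the grasp point.
Start: joints at [-1.243, 0.411, -0.013, 1.596, 0.006, 1.134, -0.082], TCP at [0.241, 0.577, 0.223] pointing down, gripper open.
Joint ranges: [-2.95, 2.95], [-0.29, 1.99], [-1.47, 1.44], [0.14, 2.54], [-1.03, 4.17], [0.13, 1.85], [-2.86, 2.86]. Speed limits (rad/s): [2.39, 2.39, 3.01, 3.01, 3.14, 3.14, 3.14].

INTERFACE

Orientations are given as [roll, pitch, yaw] about the fixed x, y, z axes, in that order (R = Rz(yaw) Ry(pitch) Rx(roll)).
In Python, from plant import env gives the robot as it stands. Calls block until the motion is done:
- env.move_to(position, orientation): joint-space move of the TCP to a pose.
- env.move_straight(position, max_speed=0.15, attitude=None, until_force=None): straight line of the TCP; attitude=None keeps the orientation; max_speed is the mean speed in m/s. With until_force (N) it stops when the force on the tool has changed by that much, and returns True; else False.
- env.move_joints(angles): joint-space move.
- env.command_gripper(opening): finger opening in m; the grip force is fixed at half the most; returns when the fingers have stopped.
- env.wait(seconds).
- env.ik(position, orientation): joint angles nearest the present ones, or None.
- env.get_obs(): the state.
- env.capture(name): name is "scene" or "top" or "wrist"; returns the picture (480x640x3 uint8, blue, green, red); there is no depth.
- env.calibration(name): a dict with "fx", "fy", "cx", "cy" (pixels), "k1" (the pictures are not rectified: a ray, as slopes to the right and down, at radius r is drawn at 1 + k1 r^2 times it, then the intrinsics apply), "R" (3x3) and "t" (3): a world point X has camera coordinates R X + t; the wrist camera has in their place "T_tool_cam" (4x4, takes a point from camera to tool coordinates, whose origin is the TCP and whose axes are the flange's). Camera axes: x right, y down, z forward; pixel columns grow to the right and rows downward; lengths in m; the calibration is good to about 2 mm. A picture is of the moment at which its call begins: read the wrist's pose just before it. calibration takes no time and is no camera call.
A pose or a line that the arm cannot do raises env.Unreachable and nothing moves.
- env.job_done(): hands the job in; it is judged then, once.
The state is a dict: "time_s": time; "q": joint angles; "qd": joint speeds; "joint_efforts": joint torques, N m; "ee_pos": TCP position; "eef_rot": TCP orientation; "ft_force": force on the tool from outside, world axes, zero at the start; "wrist_torque": the same for the moment, N m; "finger_gap": finger opening in m; "grip_force": force on a finger pad.
Only numpy, scipy, OpenCV 4.12 (cv2) and the standard library are available. Lean on these libraries where they do the work, as an engineer would, in place of code of your own. Each camera call takes 0.05 s, during which the arm holds its last target. There are 200 camera calls.

## Working session

There is one attempt and no reset: what is moved stays moved. The work goes in short steps, each a Python script; the robot and the scene stay as the last script left them, time stands still between calls to the robot, and variables do not carry over. Pictures are saved under pics/ and viewed, at most 10 in all, crops included, and the job is handed in when it is done.

```bash
ls; mkdir -p pics
python3 - <<'E'
from plant import env
import cv2
for n in("scene","top"):
    cv2.imwrite(f"pics/{n}0.png",env.capture(n)); c=env.calibration(n); print(n,c)
o=env.get_obs();print(o)
print(env.calibration("wrist"))
E
```

```text
pics
scene {'fx': 458.40634660304556, 'fy': 458.40634660304556, 'cx': 322.4563841627891, 'cy': 248.77246302965563, 'k1': -0.03399019603382436, 'R': array([[ 9.85764188e-03,  9.99951144e-01,  7.32617732e-04],
       [ 7.46571711e-01, -6.87238412e-03, -6.65269458e-01],
       [-6.65231920e-01,  7.10493974e-03, -7.46602982e-01]]), 't': array([-0.18950288, -0.22010929,  1.45686338])}
top {'fx': 573.3654788690769, 'fy': 573.3654788690769, 'cx': 318.1889588745246, 'cy': 246.5643117590541, 'k1': -0.14965366810134556, 'R': array([[ 0.28944426, -0.95718188, -0.00498795],
       [-0.74984966, -0.22350362, -0.62271311],
       [ 0.59493488,  0.18398095, -0.78243434]]), 't': array([0.05891976, 0.41284411, 1.15902258])}
{'time_s': 0.1, 'q': array([-1.24322898,  0.41187188, -0.01269206,  1.59692161,  0.00560665,
        1.13433379, -0.08217755]), 'qd': array([ 1.41750694e-03, -3.16085815e-03,  5.97447377e-05, -1.10417889e-03,
       -2.16235689e-04, -1.24588941e-03, -1.13455026e-03]), 'joint_efforts': array([ 2.95276572e-03, -5.89093566e+01,  6.43807277e-01, -2.91707039e+01,
       -5.37874759e-02,  1.43821139e-02,  3.39564860e-05]), 'ee_pos': array([0.24082179, 0.57625056, 0.22187677]), 'eef_rot': array([-3.14009840e+00,  1.19701723e-04,  2.74585638e+00]), 'ft_force': array([0.66257005, 0.86759715, 0.25834586]), 'wrist_torque': array([0.01339698, 0.00346986, 0.04388346]), 'grip_force': 0.0, 'finger_gap': 0.08779932549006958}
{'fx': 343.32968607049986, 'fy': 343.32968607049986, 'cx': 320.54524998121803, 'cy': 250.16751336057033, 'k1': -0.032054907592784725, 'T_tool_cam': array([[ 9.54468072e-04, -9.59875425e-01, -2.80425136e-01,
         7.77680532e-02],
       [ 9.99999450e-01,  7.94174661e-04,  6.85241022e-04,
        -1.42574491e-04],
       [-4.35039481e-04, -2.80425636e-01,  9.59875655e-01,
        -1.62495914e-01],
       [ 0.00000000e+00,  0.00000000e+00,  0.00000000e+00,
         1.00000000e+00]])}
```

View pics/scene0.png

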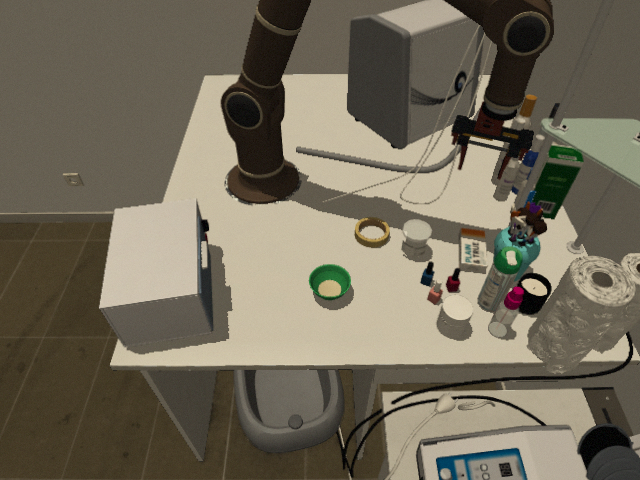

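View pics/top0.png

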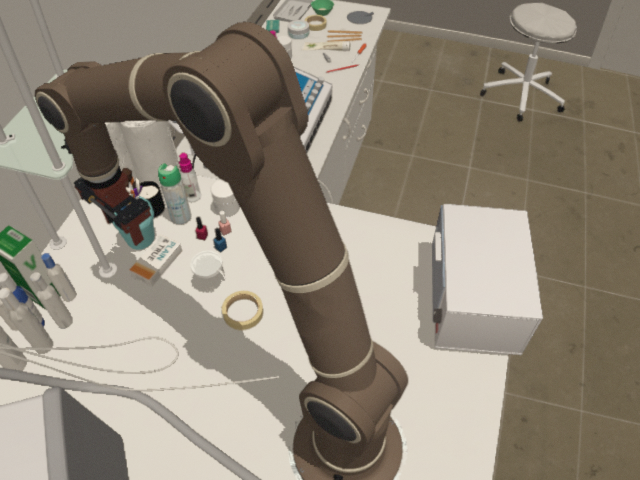

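The scene picture shows the bowl at about (330,285), the steriliser at left (108–212, 203–347) with its front facing right and the knob at (205,225), and the tape, jar and polish bottles further right. In the top picture the steriliser roof is at (440–530, 207–345). The arm hides the bowl there.

```bash
cat > h.py <<'E'
import numpy as np, cv2
from plant import env
from scipy.spatial.transform import Rotation as Rn
def cam(n,obs=None):
    c=env.calibration(n)
    if n=="wrist":
        T=np.eye(4);T[:3,:3]=Rn.from_euler('xyz',obs["eef_rot"]).as_matrix();T[:3,3]=obs["ee_pos"]
        M=np.linalg.inv(T@c["T_tool_cam"]);c["R"],c["t"]=M[:3,:3],M[:3,3]
    return c
def ray(c,uv):
    d=np.array([(uv[0]-c["cx"])/c["fx"],(uv[1]-c["cy"])/c["fy"]]);s=d.copy()
    for _ in range(10): s=d/(1+c["k1"]*(s@s))
    return -c["R"].T@c["t"], c["R"].T@np.r_[s,1]
def plane(c,uv,z):
    o,d=ray(c,uv);return o+d*(z-o[2])/d[2]
def proj(c,X):
    p=c["R"]@np.asarray(X)+c["t"];s=p[:2]/p[2];s=s*(1+c["k1"]*(s@s));return s*c["fx"]+[c["cx"],c["cy"]]
def tri(c1,u1,c2,u2):
    o1,d1=ray(c1,u1);o2,d2=ray(c2,u2)
    s=np.linalg.lstsq(np.c_[d1,-d2],o2-o1,rcond=None)[0]
    a,b=o1+d1*s[0],o2+d2*s[1];return (a+b)/2,np.linalg.norm(a-b)
def snap(n,name=None):
    o=env.get_obs();im=env.capture(n)
    if name: cv2.imwrite("pics/"+name,im)
    return im,cam(n,o)
def green(im):
    h=cv2.cvtColor(im,cv2.COLOR_BGR2HSV);return cv2.inRange(h,(45,90,40),(85,255,255))
E
python3 - <<'E'
from h import *
s=cv2.imread("pics/scene0.png");t=cv2.imread("pics/top0.png");c=cam("scene")
a=cv2.resize(s[190:360,95:225],None,fx=3.2,fy=3.2,interpolation=cv2.INTER_CUBIC)
b=cv2.resize(t[195:365,420:550],None,fx=3.2,fy=3.2,interpolation=cv2.INTER_CUBIC)
cv2.imwrite("pics/crop.png",np.hstack([a[:,:400],b[:,:400]]))
m=green(s);m[:, :300]=0;m[:,360:]=0
k=max(cv2.findContours(m,0,2)[0],key=cv2.contourArea);(u,v),ax,an=cv2.fitEllipse(cv2.convexHull(k));print(u,v,ax,cv2.boundingRect(k))
r=cv2.boundingRect(k);P=[plane(c,(x,y),.048) for x,y in((r[0],v-3),(r[0]+r[2],v-3))];print(P,np.mean(P,0))
E
```

```text
329.52734375 281.2847595214844 (34.87896728515625, 41.3480339050293) (309, 264, 42, 36)
[array([0.43660321, 0.15194594, 0.048     ]), array([0.43757567, 0.25565693, 0.048     ])] [0.43708944 0.20380144 0.048     ]
```

View pics/crop.png

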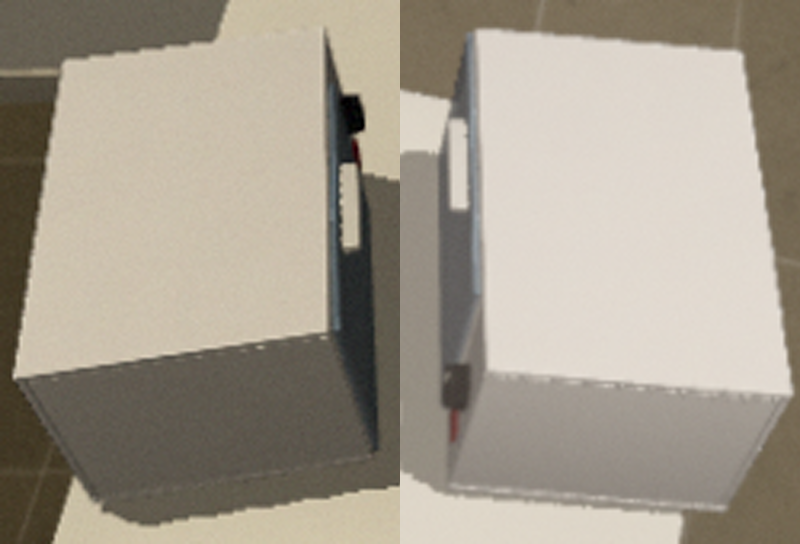

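The crop (×3.2) shows the roof corners clearly in both views: scene (196.2,198.8), (198.1,293.1), (114.7,209.4), (99.7,308.4); top (446.6,310.6), (443.4,204.4), (542.5,318.4), (526.9,210.6). The handle's white top face is visible in both views too.

Run:
```python
from h import *
a,b=cam("scene"),cam("top")
S=[(196.2,198.8),(198.1,293.1),(114.7,209.4),(99.7,308.4)];T=[(446.6,310.6),(443.4,204.4),(542.5,318.4),(526.9,210.6)]
P=[]
for s,t in zip(S,T):
    X,e=tri(a,s,b,t);Q=(plane(a,s,.17)+plane(b,t,.17))/2;P.append(Q);print(X.round(4),e.round(4),plane(a,s,.17).round(4),plane(b,t,.17).round(4))
loc=np.array([(-90,-150),(-90,150),(110,-150),(110,150)])/1e3
P=np.array(P)[:,:2];A=loc-loc.mean(0);B=P-P.mean(0)
yaw=np.arctan2((A[:,0]*B[:,1]-A[:,1]*B[:,0]).sum(),(A*B).sum());R=np.array([[np.cos(yaw),-np.sin(yaw)],[np.sin(yaw),np.cos(yaw)]])
t=P.mean(0)-R@loc.mean(0);print("yaw",yaw,"t",t,"res",(loc@R.T+t-P).round(4).tolist())
cs=lambda u,v:(u/3.2+95,v/3.2+190); ct=lambda u,v:((u-400)/3.2+420,v/3.2+195)
# handle outer top corners: scene right side, top left side
for s,q in(((358,163),(450,210)),((359,249),(449,118))):
    X,e=tri(a,cs(*s),b,ct(*q));l=R.T@(X[:2]-t);print("handle outer",X.round(4),e.round(4),"local",l.round(4))
for p in((345,163),(343,249)): print("handle inner scene local",R.T@(plane(a,cs(*p),.158)[:2]-t))
h=cv2.cvtColor(cv2.imread("pics/scene0.png"),cv2.COLOR_BGR2HSV)
```

```text
[ 0.2749 -0.1312  0.1677] 0.0014 [ 0.2775 -0.1295  0.17  ] [ 0.2735 -0.1317  0.17  ]
[ 0.5676 -0.077   0.1679] 0.0027 [ 0.5691 -0.0749  0.17  ] [ 0.566  -0.0783  0.17  ]
[ 0.3109 -0.3277  0.1677] 0.0028 [ 0.3136 -0.3246  0.17  ] [ 0.3099 -0.3285  0.17  ]
[ 0.6054 -0.2732  0.1688] 0.0046 [ 0.6064 -0.2699  0.17  ] [ 0.6056 -0.2752  0.17  ]
yaw -1.3867507487623394 t [ 0.43838244 -0.19175114] res [[-0.0011, -0.0001], [0.0018, 0.0008], [-0.0007, -0.0008], [0.0, 0.0001]]
handle outer [ 0.4068 -0.0868  0.1541] 0.0033 local [-0.1089 -0.0118]
handle outer [ 0.4888 -0.0726  0.1548] 0.0025 local [-0.1079  0.0714]
handle inner scene local [-0.10187433 -0.00958467]
handle inner scene local [-0.09872552  0.07218532]
```

Everything agrees: roof corner heights come out at 168 mm (nominal 170), the handle is at local y −10…70, and the pose is yaw −1.387 at (0.438, −0.192). Next I check the kinematics of the planned poses and where the neighbouring objects are.

```bash
cat >> h.py <<'E'
YAW=-1.3868; T0=np.array([.4384,-.1918,0]); RS=Rn.from_euler('z',YAW).as_matrix()
def W(x,y,z): return RS@np.array([x,y,z])+T0          # steriliser -> world
def L(p): return RS.T@(np.asarray(p)-T0)
def ori(al,close='y',s=1,yaw=YAW):                    # tool tilted by al towards the chamber; closing along local y or in x-z
    z=np.array([np.sin(al),0,-np.cos(al)]); y=s*(np.array([0,1.,0]) if close=='y' else np.array([np.cos(al),0,np.sin(al)]))
    return Rn.from_matrix(Rn.from_euler('z',yaw).as_matrix()@np.c_[np.cross(y,z),y,z]).as_euler('xyz')
def ft(): return env.get_obs()["ft_force"]
E
python3 - <<'E'
from h import *
r=np.deg2rad
def chk(n,p,o):
    q=env.ik(p,o); print(n,p.round(3),None if q is None else q.round(2))
for s in(1,-1):
    chk(f"ledge{s}",W(-.108,.03,.158),ori(0,'y',s)); chk("sweep end",W(-.2,.03,.045),ori(0,'y',s))
    chk("push",W(-.18,.03,.06),ori(r(50),'y',s)); chk("push end",W(-.045,.03,.035),ori(r(50),'y',s))
    for a in(50,60):
      for y in(-.04,.105):
        chk(f"lift{a} {y}",W(-.215,y,.015),ori(r(a),'y',s)); chk("shut",W(-.1,y,.14),ori(r(a),'y',s))
    b=L([.437,.204,0]); chk("bowl",W(b[0]-.045,b[1],.03),ori(r(22),'x',s));chk("place",W(-.18,.03,.06),ori(r(22),'x',s))
c=cam("scene")
for n,uv,z in(("tape",(372,232),.02),("pot?",(417,235),.05),("blue",(427,280),0),("pink",(434,298),0),("wjar",(455,318),.04)): print(n,plane(c,uv,z).round(3))
E
```

```text
ledge1 [ 0.448 -0.08   0.158] [-0.59  0.23  0.77  2.1  -0.21  0.88  0.49]
sweep end [0.431 0.01  0.045] [-0.52  0.38  0.46  2.24 -0.31  0.58  0.36]
push [ 0.435 -0.009  0.06 ] [-1.12  0.7   0.54  2.21  0.61  0.83 -0.97]
push end [ 0.46  -0.142  0.035] [-0.88  0.76  0.59  2.29  0.91  0.59 -1.08]
lift50 -0.04 [0.36  0.012 0.015] [-1.21  0.76  0.44  2.3   0.56  0.77 -1.15]
shut [ 0.381 -0.101  0.14 ] [-1.05  0.4   0.54  2.4   0.81  0.92 -1.  ]
lift50 0.105 [0.502 0.039 0.015] [-1.07  0.86  0.52  2.    0.51  0.85 -0.89]
shut [ 0.523 -0.074  0.14 ] [-0.98  0.6   0.64  2.08  0.67  0.89 -0.72]
lift60 -0.04 [0.36  0.012 0.015] [-1.25  0.89  0.41  2.24  0.57  0.89 -1.23]
shut [ 0.381 -0.101  0.14 ] [-1.14  0.57  0.56  2.39  0.82  0.96 -1.13]
lift60 0.105 [0.502 0.039 0.015] [-1.13  0.98  0.52  1.95  0.55  0.96 -0.98]
shut [ 0.523 -0.074  0.14 ] [-1.08  0.75  0.71  2.08  0.7   0.92 -0.82]
bowl [0.429 0.248 0.03 ] [-1.27  0.65  0.58  1.98 -0.03  0.81 -2.12]
place [ 0.435 -0.009  0.06 ] [-0.9   0.43  0.61  2.26  0.25  0.59 -1.92]
ledge-1 [ 0.448 -0.08   0.158] [-0.92  0.43  1.28  2.12 -0.51  0.9
[... 393 characters left out ...]
[0.502 0.039 0.015] [-0.59  0.78 -0.13  1.97  0.92  1.17  1.9 ]
shut [ 0.523 -0.074  0.14 ] [-0.4   0.52 -0.12  2.04  0.97  1.19  2.15]
lift60 -0.04 [0.36  0.012 0.015] [-0.78  0.83 -0.17  2.21  0.87  1.21  1.57]
shut [ 0.381 -0.101  0.14 ] [-0.54  0.5  -0.18  2.35  0.98  1.27  1.8 ]
lift60 0.105 [0.502 0.039 0.015] [-0.63  0.89 -0.15  1.92  0.96  1.33  1.81]
shut [ 0.523 -0.074  0.14 ] [-0.44  0.62 -0.15  2.03  1.05  1.34  2.01]
bowl [0.429 0.248 0.03 ] [-0.89  0.58  0.07  1.95  0.35  0.88  0.66]
place [ 0.435 -0.009  0.06 ] [-0.58  0.38  0.21  2.24  0.49  0.67  0.96]
tape [0.253 0.325 0.02 ]
pot? [0.294 0.44  0.05 ]
blue [0.408 0.457 0.   ]
pink [0.465 0.466 0.   ]
wjar [0.551 0.493 0.04 ]
```

Run:
```python
from h import *
env.command_gripper(0.0)
o=ori(0,'y',1)
obs=[]
for d in((0.44,.13,.33),(.44,.02,.33)):
    env.move_to(d,o); im,c=snap("wrist",f"w{len(obs)}.png")
    m=green(im); ks=cv2.findContours(m,0,2)[0]
    k=max(ks,key=cv2.contourArea) if ks else None
    (u,v),ax,an=cv2.fitEllipse(cv2.convexHull(k)); print((u,v),ax,cv2.contourArea(k),cv2.boundingRect(k),plane(c,(u,v),.048).round(4)); obs.append((c,(u,v)))
print(tri(*obs[0],*obs[1]))
env.move_to(W(-.106,.03,.19),o); f0=ft()
hit=env.move_straight(W(-.106,.03,.150),.03,until_force=7)
e=env.get_obs();print(hit,L(e["ee_pos"]).round(4),RS.T@(e["ft_force"]-f0),e["time_s"],e["finger_gap"])
im,_=snap("wrist","w2.png")
```

```text
(332.9808044433594, 155.180419921875) (82.37915802001953, 84.76329040527344) 5385.0 (292, 113, 83, 85) [0.4409 0.2041 0.048 ]
(350.3586730957031, 59.03266143798828) (87.67037200927734, 95.94548797607422) 6499.0 (307, 11, 88, 97) [0.4406 0.2041 0.048 ]
(array([0.44077509, 0.2041247 , 0.04780041]), np.float64(0.0002479378785483338))
True [-0.107   0.0294  0.165 ] [-2.26334557  0.72711991 -3.40459874] 5.4333 0.0006985717914788747
```

View pics/w2.png

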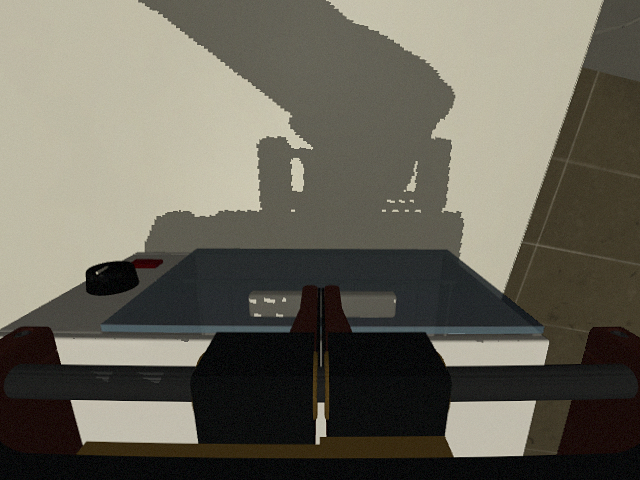

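The bowl triangulates to (0.441, 0.204) with its rim at 47.8 mm, as it should be. In the wrist view the fingertips are at about (320,290), over the ledge (249–396, 292–318). They stopped at z = 165 mm, so they are on the door's top edge and not the ledge. I'll move 5 mm outward and retry.

Run:
```python
from h import *
env.move_straight(W(-.107,.03,.175),.1); env.move_straight(W(-.1125,.03,.175),.1); env.wait(.2); f0=ft()
hit=env.move_straight(W(-.1125,.03,.145),.02,until_force=8)
def rep(n):
    e=env.get_obs();p=L(e["ee_pos"]);f=RS.T@(e["ft_force"]-f0);print(n,p.round(4),f.round(1));return p,f
p,f=rep(hit)
if p[2]<.162:
    z0=p[2]; zc=z0-.002; H=np.array([-.0915,.018]); v=np.array([-.0145,z0-.018])
    for th in np.arange(.04,.41,.04):
        c,s=np.cos(th),np.sin(th)
        x=H[0]+v[0]*c-v[1]*s; z=H[1]+v[1]*c+v[0]*s   # rotate outward
        dx=-.1125-(H[0]+v[0])
        env.move_straight(W(x+dx,.03,z+zc-z0),.06); p,f=rep(round(th,2))
        if f[2]<9: zc-=.001
        if f[2]>16: zc+=.001
```

```text
True [-0.1125  0.03    0.1587] [-0.7 -2.2  7.1]
0.04 [-0.1185  0.0302  0.1576] [-4.5 -9.9 30.3]
0.08 [-0.124   0.0301  0.1569] [-3.3 -5.2 16.7]
0.12 [-0.1295  0.0303  0.1562] [-0.8 -1.6  7.4]
0.16 [-0.1359  0.0303  0.1544] [-4.9 -5.1 17.8]
0.2 [-0.1408  0.0303  0.1533] [-2.4 -2.6  8.3]
0.24 [-0.1472  0.0304  0.151 ] [-7.1 -5.4 17.4]
0.28 [-0.1518  0.0303  0.1495] [-3.9 -2.6  8.4]
0.32 [-0.1582  0.0304  0.1466] [-9.2 -2.9 15.2]
0.36 [-0.1635  0.0304  0.1441] [-10.2  -4.1  14.6]
0.4 [-0.1687  0.0304  0.1414] [-10.3  -3.1  13.7]
```

Run:
```python
from h import *
im,_=snap("wrist"); s,_=snap("scene")
cv2.imwrite("pics/d1.png",np.hstack([cv2.resize(im,(400,300)),cv2.resize(s[190:310,100:260],(400,300))]))
```

```text
(no output)
```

View pics/d1.png

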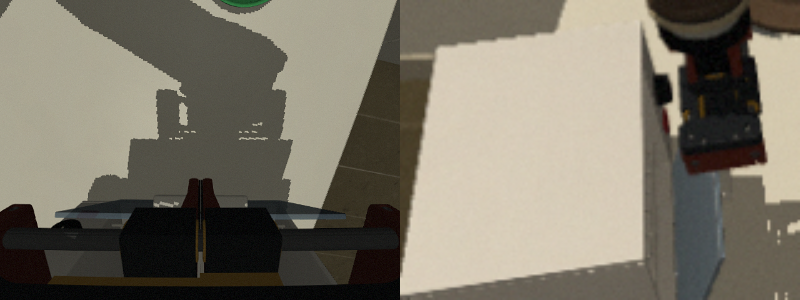

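The door has come open by about 0.4 rad: the left half shows its free edge well out from the box, and so does the scene crop. Next, the fingers go behind the free edge and sweep the door down.

Run:
```python
from h import *
env.move_straight(W(-.172,.03,.18),.15); env.move_straight(W(-.114,.03,.18),.15); env.wait(.1); f0=ft()
def rep(n):
    e=env.get_obs();p=L(e["ee_pos"]);f=RS.T@(e["ft_force"]-f0);print(n,p.round(4),f.round(1),round(e["time_s"],1));return p,f
hit=env.move_straight(W(-.114,.03,.138),.06,until_force=8); p,f=rep(hit)
if not hit:
    r=.122
    for th in np.r_[np.arange(.4,1.3,.1),1.3,1.36]:
        env.move_straight(W(-.0915-r*np.sin(th)+.010,.03,.0205+r*np.cos(th)),.08)
        if th>1 or th<.6: p,f=rep(round(th,2))
        if np.linalg.norm(f)>30: break
```

```text
False [-0.1138  0.0301  0.1381] [0.6 1.3 0.6] 11.6
0.4 [-0.1298  0.03    0.1328] [1.6 0.3 0.3] 11.9
0.5 [-0.1407  0.0298  0.1273] [1.2 0.6 1.3] 12.2
1.1 [-0.1903  0.0297  0.0756] [1.3 1.  1.2] 14.0
1.2 [-0.1953  0.0297  0.0645] [0.8 0.8 1.2] 14.3
1.3 [-0.199   0.0297  0.0529] [1.1 0.4 0.8] 14.6
1.36 [-0.2008  0.0299  0.0459] [0.5 0.1 0.8] 14.9
```

Run:
```python
from h import *
f0=ft();hit=env.move_straight(W(-.2008,.03,.035),.03,until_force=8);e=env.get_obs();print(hit,L(e["ee_pos"]).round(4),(e["ft_force"]-f0).round(1))
im,_=snap("wrist"); s,_=snap("scene")
cv2.imwrite("pics/d2.png",np.hstack([cv2.resize(im,(400,300)),cv2.resize(s[190:340,100:300],(400,300))]))
```

```text
True [-0.2008  0.03    0.045 ] [-2.7  0.6 12.4]
```

View pics/d2.png

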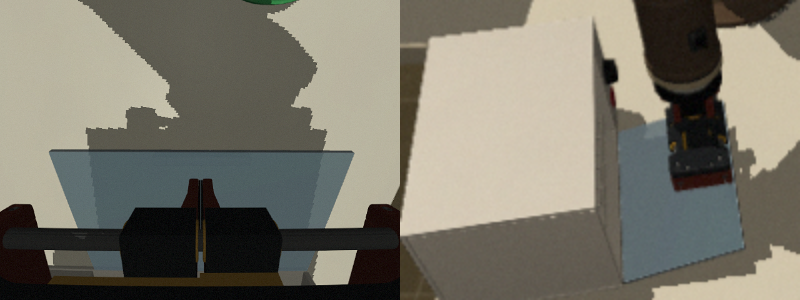

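The door lies flat as a ramp (blue panel from (50,150) to (350,270) in the left half), and the fingers meet firm resistance at the height expected for the stop. Next, grasp the bowl by the wall on its far side.

Run:
```python
from h import *
al=np.deg2rad(23);o=ori(al,'x',-1);ax=np.array([np.sin(al),0,-np.cos(al)])
b=L([.4408,.2041,0]);g=np.array([b[0]-.0435,b[1],.0395])
tcp=g+.019*ax; pre=tcp-.09*ax
print(b,tcp)
env.move_straight(W(-.2,.03,.2),.2)
env.command_gripper(.044)
env.move_to(W(*pre),o)
im,c=snap("wrist","g0.png")
hit=env.move_straight(W(*tcp),.1,until_force=6); print(hit,L(env.get_obs()["ee_pos"]).round(4))
if not hit:
    env.command_gripper(0.0);e=env.get_obs();print(e["finger_gap"],e["grip_force"])
    env.move_straight(W(*(tcp+[0,0,.08])),.15);e=env.get_obs();print(e["finger_gap"],e["grip_force"],e["time_s"])
im,c=snap("wrist");s,_=snap("scene")
cv2.imwrite("pics/g1.png",np.hstack([cv2.resize(im,(400,300)),cv2.resize(s[170:350,180:420],(400,300))]))
```

```text
[-0.38877825  0.07479331  0.        ] [-0.42485436  0.07479331  0.02201041]
False [-0.4253  0.0752  0.0224]
0.004623179757604807 28.85497764268308
0.004776806651525788 28.83806199378718 20.5083
```

View pics/g1.png

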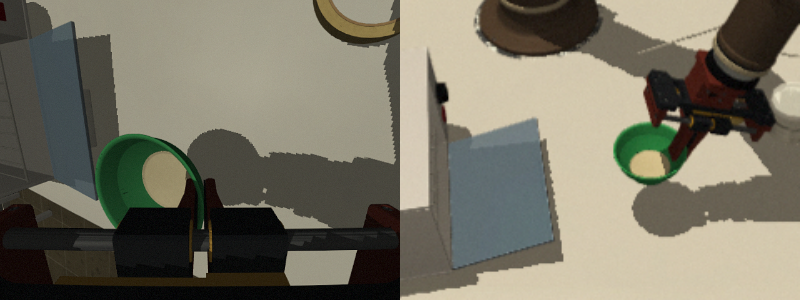

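The bowl is held by its far wall (gap 4.7 mm, 29 N) and hangs upright. The door ramp and surroundings are clear. Next I carry it over the ramp at the mouth and set it down.

Run:
```python
from h import *
al=np.deg2rad(23);ax=np.array([np.sin(al),0,-np.cos(al)])
y=.028
env.move_straight(W(-.40,.06,.12),.2)
env.move_straight(W(-.21,y,.12),.2)
env.move_straight(W(-.20,y,.09),.15)
env.move_straight(W(-.162,y,.085),.1);env.wait(.2);f0=ft()
hit=env.move_straight(W(-.162,y,.05),.03,until_force=3);e=env.get_obs();p=L(e["ee_pos"]);print(hit,p.round(4),(e["ft_force"]-f0).round(1),e["finger_gap"])
env.command_gripper(.02); print(ft()-f0)
env.move_straight(W(*(p-.1*ax)),.12)
e=env.get_obs();print(e["time_s"])
im,c=snap("wrist","p0.png");s,_=snap("scene")
cv2.imwrite("pics/p1.png",np.hstack([cv2.resize(im,(400,300)),cv2.resize(s[170:350,100:340],(400,300))]))
```

```text
True [-0.1619  0.0279  0.0514] [-0.6  0.8  5.5] 0.004254987930644211
[ 0.34650789 -0.24745441  0.441399  ]
25.6167
```

View pics/p1.png

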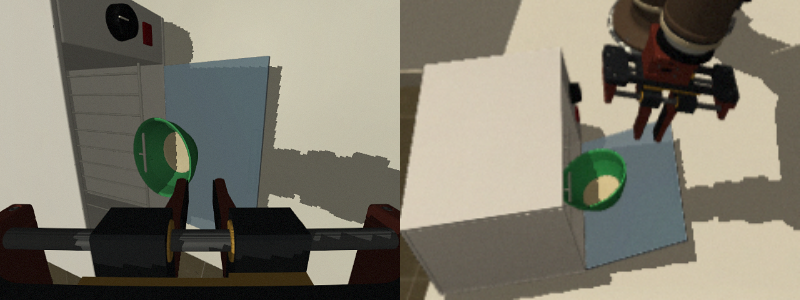

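The bowl sits on the ramp at the mouth, tilted inward (bowl around (165,155) in the left half). Next, push it in with the tool tilted 50° and the fingers spread slightly.

Run:
```python
from h import *
o=ori(np.deg2rad(50),'y',-1);y=.028
env.command_gripper(.03)
env.move_to(W(-.23,y,.12),o)
env.move_straight(W(-.19,y,.066),.15);env.wait(.1);f0=ft()
for x,z in((-.15,.056),(-.11,.045),(-.08,.038),(-.05,.036)):
    hit=env.move_straight(W(x,y,z),.06,until_force=12);e=env.get_obs();print(hit,L(e["ee_pos"]).round(4),(RS.T@(e["ft_force"]-f0)).round(1))
    if hit: break
im,c=snap("wrist")
env.move_straight(W(-.15,y,.075),.12); env.move_straight(W(-.25,y,.12),.2);print(env.get_obs()["time_s"])
im2,c=snap("wrist","q0.png")
cv2.imwrite("pics/q1.png",np.hstack([cv2.resize(im,(400,300)),cv2.resize(im2,(400,300))]))
```

```text
False [-0.1501  0.0281  0.0559] [ 0.2 -0.1 -0.8]
False [-0.1101  0.0281  0.0449] [ 0.2 -0.5 -0.2]
False [-0.0798  0.0278  0.0379] [-0.3 -1.6  0.2]
False [-0.0498  0.0279  0.036 ] [ 0.1 -1.1  0.1]
32.5417
```

View pics/q1.png

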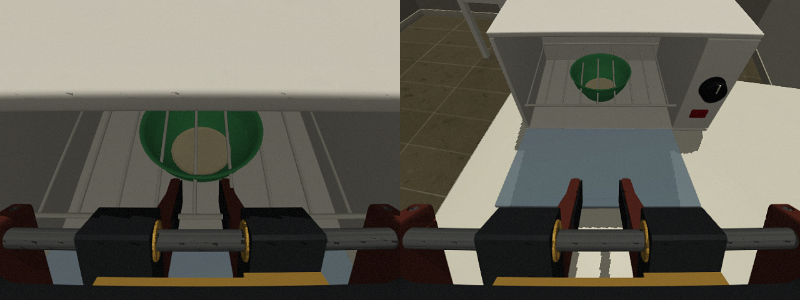

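The bowl stands upright well inside the chamber. Its rim is around (600,75) in the right half. I measure it numerically, then shut the door from underneath, beside the ledge.

Run:
```python
from h import *
im=cv2.imread("pics/q0.png");c=cam("wrist",env.get_obs());m=green(im)
m=cv2.morphologyEx(m,cv2.MORPH_CLOSE,np.ones((7,7)));k=max(cv2.findContours(m,0,2)[0],key=cv2.contourArea);x,y,w,h=cv2.boundingRect(k);print(x,y,w,h)
P=k[:,0,:];l=P[P[:,0].argmin()];r=P[P[:,0].argmax()]
for uv in(l,r,(x+w/2,y)): print(L(plane(c,uv,.064)).round(4))
# close the door
a=np.deg2rad(55);o=ori(a,'y',-1);Y=.11
env.command_gripper(0.0)
env.move_to(W(-.30,Y,.10),o)
env.move_straight(W(-.29,Y,.016),.15);env.wait(.1);f0=ft()
def rep(n):
    e=env.get_obs();p=L(e["ee_pos"]);f=RS.T@(e["ft_force"]-f0);print(n,p.round(4),f.round(1),round(e["time_s"],1));return p,f
hit=env.move_straight(W(-.22,Y,.016),.08,until_force=8);rep(hit)
```

```text
272 86 98 77
[-0.0026  0.0778  0.064 ]
[-0.0112 -0.024   0.064 ]
[0.0485 0.0259 0.064 ]
False [-0.2207  0.1102  0.0158] [-0.8  0.2  0. ] 35.5
```

The bowl centre is at local (−4, 27) mm, well within limits. The fingers are under the free edge, so I lift and shut the door.

Run:
```python
from h import *
a=np.deg2rad(55);Y=.11;f0=ft()
def rep(n):
    e=env.get_obs();p=L(e["ee_pos"]);f=RS.T@(e["ft_force"]-f0);print(n,p.round(4),f.round(1),round(e["time_s"],1));return p,f
r=.128
for th in np.arange(1.35,.09,-.1):
    d=.0045+.010*np.cos(th-a)
    env.move_straight(W(-.0915-r*np.sin(th)-d*np.cos(th),Y,.018+r*np.cos(th)-d*np.sin(th)),.08)
    p,f=rep(round(th,2))
    if np.linalg.norm(f)>30: break
else:
    hit=env.move_straight(W(-.092,Y,.146),.03,until_force=12);rep(hit)
    env.move_straight(W(-.16,Y,.18),.15);env.move_straight(W(-.25,Y,.22),.2)
    im,c=snap("wrist");s,_=snap("scene")
    cv2.imwrite("pics/z1.png",np.hstack([cv2.resize(im,(400,300)),cv2.resize(s[170:350,100:340],(400,300))]))
```

```text
1.35 [-0.2197  0.1104  0.0333] [0.2 0.3 0. ] 35.9
1.25 [-0.2172  0.1102  0.0457] [ 0.4 -0.4  0.2] 36.2
1.15 [-0.2139  0.1102  0.058 ] [0.6 0.5 0. ] 36.5
1.05 [-0.2094  0.1102  0.0699] [ 0.1 -1.7 -0.4] 36.8
0.95 [-0.2036  0.1101  0.0814] [ 0.3 -0.6 -0.4] 37.1
0.85 [-0.1966  0.1101  0.0924] [ 0.7  0.6 -0.3] 37.4
0.75 [-0.1885  0.11    0.1027] [ 0.1  0.3 -0.4] 37.8
0.65 [-0.1794  0.11    0.1121] [0.8 0.3 0.6] 38.1
0.55 [-0.1693  0.1099  0.1207] [ 0.2 -0.  -0.9] 38.4
0.45 [-0.1582  0.1099  0.1282] [-0.4  0.2 -0.7] 38.7
0.35 [-0.1464  0.1099  0.1345] [ 1.4  0.9 -0.2] 39.0
0.25 [-0.1342  0.1099  0.1394] [0.9 0.3 0.2] 39.3
0.15 [-0.1212  0.1098  0.1432] [ 1.   0.2 -0.7] 39.6
True [-0.1016  0.1104  0.1443] [-2.6 -0.3  0.8] 40.4
```

View pics/z1.png

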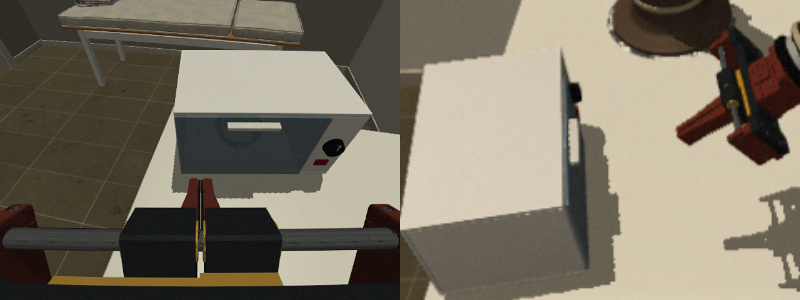

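The door appears flush with the front in both views, with the bowl visible behind the glass at (237,132). The push stopped where the shut door should be (TCP at −101.6 mm, expected −101.7), so I hand in.

```bash
python3 -c "
from plant import env
print(env.get_obs()['ft_force']);print(env.job_done())"
```

```text
[-0.09068094 -0.03015843  0.22922518]
the job is handed in; nothing more can be done
None
```

The job is handed in at about 42 s: the bowl measured upright inside the chamber (centre at about −4, 27 mm), and the door looks fully shut, with the arm clear of everything; the judge returned no verdict.

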